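Change-out of a drying cassette from a showcase climate unit

ROBOT

A 6-joint arm with a two-finger parallel gripper is mounted at the origin on the work surface. World frame = base frame: x ahead of the robot, y to its left, z up, the work surface at z = 0. Lengths are in m, angles in rad, forces in N, time in s.
With the tool pointing down it reaches from about 0.35 to 0.975 m from the base axis. Payload 4.9 kg.
Tool frame: the origin (TCP) lies midway between the tips of the shut fingers; the grasp point (between the pads) lies behind it (manip.tcp_to_grasp is the z of the grasp point in the tool frame, in m); z points along the fingers, y is the direction in which the jaws open and shut (so a half turn about z gives the same grasp; the last joint's range is limited). The gripper opens to 85 mm and grips with 20 to 120 N. Pads are 22 mm wide; open, the fingers measure 114 mm over their backs; the gripper's body (76 mm by 85 mm) begins 54 mm behind the grasp point. The pads swing forward as they close: fully open they stand 13 mm farther back than shut.
Start: joints at [-1.349, 0.053, 1.613, -0, 1.476, -0.119], TCP at [0.209, -0.589, 0.231] pointing down, gripper open.
Joint ranges: [-3.01, 3.01], [-1.01, 2.22], [0.06, 2.58], [-1.02, 4.17], [0.09, 2.62], [-3.14, 3.14]. Speed limits (rad/s): [2.57, 2.57, 3.14, 3.14, 3.14, 3.14].

INTERFACE

Orientations are given as a unit quaternion [w, x, y, z].
In Python, from plant import status, vision, order, regions_of, manip gives the robot as it stands. The module is installed in compiled form; this text tells all that it offers.
- The arm moves only by the shell command python3 -m crank 'ROWS'. ROWS is JSON, one flat list of numbers, 5 for each row, row after row: the shift along the tool's x, y, z in mm, then the turn about the tool's z in degrees, then the opening in per cent of the stroke, from 0 (shut) to 100 (fully open). In form: [tx, ty, tz, yaw, fingers, tx, ty, tz, yaw, fingers, ...]. A call has exactly 10 rows; each row is the pose to reach, as a shift and turn from the pose commanded when the call began, along the tool's axes at that moment; what a row does not reach only later rows make up. A row lasts 1/10 s, in which the tool goes at most 50 mm and 8.59 degrees, less where a joint would pass 70% of its speed; a pose out of reach is approached as far as the arm can. A call with a gripper value outside its range is refused whole. The fingers move at their own pace and stop on an object; the grip force is fixed at half the most. Time passes only in rows, so rows that repeat a pose let the fingers close, or fill a call up. It gives the time, the measured TCP pose, the force and the opening at its end, in the units of the state.
- status.state(): the state, without advancing time (a new reading comes with each control period).
- vision.grab_frame(name): name is "scene" or "top" or "wrist"; returns (picture, depth): 384x512x3 uint8, red, green, blue; 384x512 float32, m along the optical axis (not along the pixel's ray), 0 where there is no reading.
- vision.get_calibration(name): a dict with "camera_matrix" (3x3 intrinsics, pixels), "R" (3x3) and "t" (3): a world point X has camera coordinates R X + t. Camera axes: x right, y down, z forward; pixel columns grow to the right and rows downward; lengths in m; the calibration is good to about 2 mm. A picture is of the moment at which its call begins: read the wrist's pose just before it. get_calibration takes no time and is no camera call; for the wrist camera it gives the pose at the moment of the call.
- order.job_done(): hands the job in, once; it reports no verdict.
Trained networks look in the newest picture that a camera, given by its name, has taken for a name from the list of things; names that differ only in an ending like _2 or _b are one class to them, and where a whole thing is asked for, a point or a joint stands for the part that bears it (a point fixed in the world has none). Each returns a list of dicts, best first, with "confidence" (0 to 1); they miss things now and then, are a little off and sometimes report something else, mostly with a low value. They report only what shows in the picture. A call takes as long as a camera call. They do not tell look-alikes from the thing itself.
- regions_of(camera, name): "region" (384x512 bool, what is visible of it) and "extent" ([centre column, centre row, width, height] in pixels, round what is visible of it).
The state is a dict: "time": time; "joint_pos": joint angles; "joint_vel": joint speeds; "joint_efforts": joint torques, N m; "tool_pos": TCP position; "tool_rot": TCP orientation; "contact_force": force on the tool from outside, world axes, zero at the start; "ft_torque": the same for the moment, N m; "gripper_width": opening from 0.0 (shut) to 1.0 (fully open).
Only numpy, scipy, OpenCV 4.12 (cv2) and the standard library are available. Lean on these libraries where they do the work, as an engineer would, in place of code of your own. Each camera call takes 0.05 s, during which the arm holds its last target. There are 200 camera calls.

TASK

The drying cassette in the climate unit is spent and has to come out: take the red service key from its foam block, press the recessed orange catch down through the slot in the unit's roof and, holding it down, push the cassette out with the key as far as the slot lets it go, then stand the key back in its block. Draw the cassette by its blue front plate right out of the unit onto the loading shelf and let go of it there, then take it by its black top handle and lay it flat in the white tray. Keep the cassette level and never let it fall, and leave the thread spool, the tape measure and the scissors where they are.

Things in the scene. Friction and masses are not known exactly. Their poses are not given: they have to be found in the camera images.
- unit: Showcase climate unit, fixed: white hood (x 0 to 190, y -70 to 70, roof top at z 70 mm, roof 4 mm thick, channel inside 114 mm wide) with a grey fan section behind it (x 190 to 290, 120 mm high) and a steel loading shelf in front. Origin on the bench at the middle of the hood's open mouth; +x runs into the unit, z up: the cassette comes out along -x.
- slot (a point): Point at the roof's top face straight above the middle of the catch when the cassette is home (unit frame x 69, y 33, z 70 mm); axes as the unit. The slot is framed in orange and runs along x from x 10 to 80 mm, y 24 to 42 mm in the unit's frame.
- shelf (a point): Middle of the loading shelf's top face, 3 mm above the bench, 100 mm in front of the mouth; axes as the unit. The shelf is 200 x 140 mm and level with the unit's floor, so the cassette slides straight out on to it.
- cassette: Drying cassette, 0.35 to 0.65 kg: aluminium tray 180 x 110 x 28 mm, sliding on the unit's floor with 2 mm play each side. Origin at the centre of its underside, x along its length, axes as the unit's. Home: origin at unit x 93, y 0 mm, front 3 mm inside the mouth, nothing to grip. Clear of the hood, free to be lifted, once its origin is beyond unit x -90 mm. Centre of mass at about x 12 mm.
- plate_top (a point): Middle of the top edge of the blue front plate, cassette frame x -86, z 58 mm. The plate is 8 mm thick (x -90 to -82 mm), 110 mm wide and stands 30 mm above the tray behind it; once pushed out it can be pinched from above, fingers before and behind it.
- handle (a point): Grip point of the black top handle, cassette frame x 12, y 0, z 50 mm, over the centre of mass. The handle is a bar along x (x -28 to 52, y -7 to 7, z 44 to 56 mm), open beneath down to the tray's lid at z 28 mm.
- catch_top (a point): Middle of the top of the orange catch (15 x 15 mm), at the bottom of an 18 x 18 mm well, 12 mm deep, in a grey tower (24 x 24 mm, top at z 56 mm) at cassette x -24, y 33 mm. Home and up it is 47 mm above the bench, 23 mm below the roof's top. Moves with catch and cassette.
- catch (a joint): How far the catch is pressed (m): 0 up, 0.006 at its stop; the spring gives 1.5 N at first, 3.3 N at the stop. The cassette is free with it more than 4 mm down. Pushing the key along the slot towards the mouth then makes the pin bear on the well's front wall (after up to 5 mm) and carry the cassette, with 3 to 8 N; the slot's end stops the pin with the cassette about 50 mm out.
- key: Service key, 0.11 kg, standing pin down in its block. Origin at the tip of the pin, z up along the key: round steel pin 8 mm across from z 0 to 48 mm, collar 30 mm across z 48 to 54 mm, red square handle 20 x 20 mm from z 54 to 124 mm with its flats facing the key's x and y.
- keyblock: Light grey foam block, 70 x 70 x 60 mm high, fixed, with one 20 mm wide hole, chamfered to 28 mm at its mouth, 54 mm deep, in the middle of its top for the key's pin. Origin at the centre of its underside. The key stands in it on its collar, the pin tip then 12 mm above the bench.
- tray: White open tray, fixed, 240 x 170 x 45 mm high outside, walls and floor 6 mm, blue felt inside. Origin at the centre of its underside, x along its 240 mm side. The cassette (180 mm) fits only along the tray's length, either way round.
- tray_in (a point): Centre of the tray's inner floor.
- spool: Spool of cream thread, 48 mm across, 54 mm high, standing. Leave alone. Origin at the centre of its underside.
- tapemeasure: Yellow tape measure, 72 x 34 x 62 mm, standing. Leave alone. Origin at the centre of its underside.
- scissors: Scissors, 180 mm long, lying flat. Leave alone. Origin at the pivot.
Mind the look-alikes: they are no part of the job. There is more than one size of the cassette; the one meant has the size given above.

How it is judged:
On the way, in this order (a step that is already met when the one before it is completed fails the run):
1. with the key holding the catch down (more than 3 mm), the cassette has been pushed at least 30 mm out of its home place (value of joint catch above 0.003 m and contact force between key and cassette above 0.5 N and x of cassette in the frame of unit below 0.063 m and contact force between the fingers and cassette below 0.1 N), for 0.05 s.
2. the key stands in its block again and the cassette lies flat on the loading shelf, clear of the hood (origin more than 86 mm in front of the mouth), let go (x of cassette in the frame of unit below -0.086 m and height (world z) of cassette below 0.008 m and angle between cassette's own z axis and vertical below 0.06 rad and contact force between the fingers and cassette below 0.1 N and horizontal distance between cassette and unit below 0.16 m and horizontal distance between key and keyblock below 0.012 m and height (world z) of key below 0.02 m), for 0.2 s.
At the end, for the whole second after the job is handed in: The cassette lies flat and still on the floor of the white tray (within 50 mm of its centre, tilted less than 0.06 rad), and the key stands upright in its block again (pin in the hole, its tip less than 20 mm above the bench, tilted less than 0.15 rad) (horizontal distance between cassette and tray_in below 0.05 m and height (world z) of cassette below 0.012 m and angle between cassette's own z axis and vertical below 0.06 rad and linear speed of each of cassette, key below 0.02 m/s and horizontal distance between key and keyblock below 0.012 m and height (world z) of key below 0.02 m and angle between key's own z axis and vertical below 0.15 rad); the robot touches nothing.
It fails at once if the cassette is tilted more than 0.3 rad (angle between cassette's own z axis and vertical above 0.3 rad).
It fails at once if the cassette is let go more than 20 mm above the shelf or tray floor (height (world z) of cassette above 0.026 m and contact force between the fingers and cassette below 0.05 N).
It fails at once if the spool, the tape measure or the scissors are moved more than 30 mm (distance of any of spool, tapemeasure, scissors from where it was at the start of the episode above 0.03 m).
It also fails if it takes over 72 s, if anything falls off the work surface, if the arm or the gripper's body presses on something with over 40 N, if the wrist force passes 120 N, or if a joint passes its speed limit or range.

## Working session

There is one attempt and no reset: what is moved stays moved. The work goes in short steps, Python scripts to look and compute and a shell command to move; the robot and the scene stay as the last step left them, time stands still between calls to the robot, and variables do not carry over. Pictures are saved under pics/ and viewed, on a budget of 10 in all, crops included, one or two more only if the job needs it, and the job is handed in when it is done.

```bash
mkdir -p pics
cat > h.py <<'E'
import numpy as np, cv2
from plant import status, vision, order, regions_of, manip
def pts(cam, depth, mask, cal):
    K=np.array(cal["camera_matrix"]);R=np.array(cal["R"]);t=np.array(cal["t"])
    v,u=np.nonzero(mask&(depth>0)); d=depth[v,u]
    c=np.stack([(u-K[0,2])/K[0,0]*d,(v-K[1,2])/K[1,1]*d,d],1)
    return (c-t)@R, u, v
def look(cam,fn=None):
    cal=vision.get_calibration(cam); p,d=vision.grab_frame(cam)
    if fn: cv2.imwrite("pics/"+fn,p[:,:,::-1])
    return p,d,cal
def pix(X,cal):
    K=np.array(cal["camera_matrix"]);c=np.array(cal["R"])@X+np.array(cal["t"]);c=K@c
    return c[:2]/c[2]
E
python3 - <<'E'
from h import *
np.set_printoptions(precision=4,suppress=True)
print(status.state(), manip.tcp_to_grasp)
ims=[]
for cam in ["top","scene"]:
    p,d,cal=look(cam,cam+"0.png")
    print(cam,cal["R"],cal["t"],cal["camera_matrix"])
    for n in ["unit","cassette","catch_top","key","keyblock","tray","spool","tapemeasure","scissors"]:
        for r in regions_of(cam,n)[:3]:
            P,u,v=pts(cam,d,r["region"],cal)
            if len(P)<5: continue
            hi=np.percentile(P[:,2],95); T=P[P[:,2]>hi-.006]
            rect=cv2.minAreaRect((T[:,:2]*1000).astype(np.float32))
            print(n,round(r["confidence"],2),np.round(r["extent"]),"med",np.median(P,0),"ztop",hi.round(4),"rect",np.round(rect[0],1),np.round(rect[1],1),round(rect[2],1))
E
```

```text
{'time': 0.0, 'joint_pos': array([-1.349 ,  0.0533,  1.6143, -0.    ,  1.476 , -0.119 ]), 'joint_vel': array([ 0.0004,  0.0006, -0.0012, -0.0002, -0.0014,  0.0015]), 'joint_efforts': array([ -0.0001, -39.3685, -37.0175,  -0.    ,   0.0071,   0.    ]), 'tool_pos': array([ 0.2088, -0.5884,  0.2301]), 'tool_rot': array([-0.001 ,  0.9855,  0.1696, -0.0001]), 'contact_force': array([-0.2039,  0.4128,  1.1061]), 'ft_torque': array([-0.0283, -0.0514,  0.0425]), 'gripper_width': 0.9945010370490434} -0.0187
top [[-0.0062 -0.9998  0.0162]
 [-0.9961  0.0048 -0.0875]
 [ 0.0875 -0.0167 -0.996 ]] [0.0325 0.5206 0.9736] [[420.4731   0.     254.3542]
 [  0.     420.4731 189.8705]
 [  0.       0.       1.    ]]
unit 0.82 [205. 142. 229.  78.] med [0.6378 0.1606 0.0688] ztop 0.1211 rect [620.6 313.2] [140.5 100.5] 6.8
unit 0.5 [218. 149.  32.  11.] med [0.6167 0.1177 0.0318] ztop 0.0583 rect [612.5 116.6] [16.8 68.2] 5.4
cassette 0.85 [156. 298.  55.  69.] med [0.2656 0.2526 0.0214] ztop 0.0432 rect [253.9 257.3] [ 84.  109.7] 78.4
cassette 0.72 [ 86. 226.  59.  69.] med [0.438  0.4202 0.0217] ztop 0.
[... 2010 characters left out ...]
  61.5] [68.1 33. ] 33.6
key 0.62 [308. 151.   8.  21.] med [0.4498 0.2104 0.1068] ztop 0.1361 rect [443.7 212.9] [21.5 19.5] 13.3
keyblock 0.85 [305. 170.  34.  31.] med [0.4606 0.2008 0.0509] ztop 0.0625 rect [443.2 213.2] [72.  74.2] 26.9
tray 0.88 [137. 243.  75.  90.] med [ 0.5305 -0.3117  0.0077] ztop 0.0446 rect [ 527.9 -307. ] [170.3 247.2] 87.0
spool 0.91 [204. 196.  24.  27.] med [ 0.453  -0.1043  0.0503] ztop 0.0563 rect [ 444.2 -102.9] [45.5 47.9] 77.7
tapemeasure 0.77 [253. 174.  28.  30.] med [0.4233 0.0606 0.0512] ztop 0.0635 rect [410.2  61.9] [64.9 32.6] 30.9
scissors 0.56 [181. 319.  44.  72.] med [ 0.7466 -0.227   0.0079] ztop 0.0117 rect [ 774.4 -227.1] [181.3  77.4] 10.7
```

```bash
python3 -c "
import cv2,numpy as np
a=cv2.imread('pics/top0.png');b=cv2.imread('pics/scene0.png')
c=np.vstack([a,b]);cv2.imwrite('pics/both.png',np.hstack([a,b])[:, :] if 0 else cv2.resize(c,(800*512//512,1200))[:600])
cv2.imwrite('pics/topbig.png',cv2.resize(a,(800,600)))"
```

```text
(no output)
```

View pics/topbig.png

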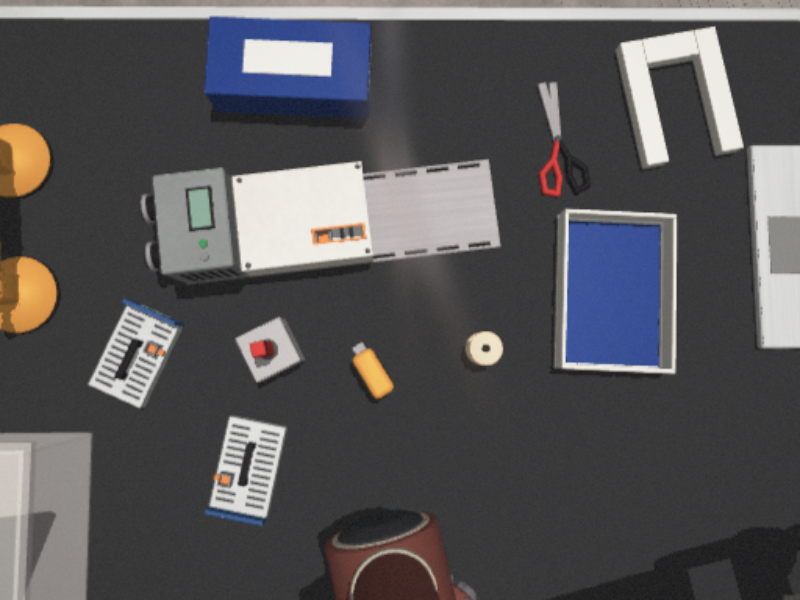

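View pics/scene0.png

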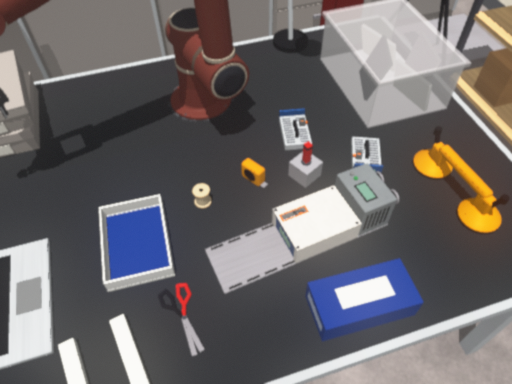

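The top view shows the unit with its mouth to the right and slot at about (340,234), the key in its block at (265,350), and the empty tray at (615,290). The two small cassettes at (135,355) and (247,468) are look-alikes. In the scene view everything is in the same arrangement, but the cameras disagree by about 5 mm in y, so a close look will be needed.

```bash
cat >> h.py <<'E'
np.set_printoptions(precision=4,suppress=True)
def tool():
    s=status.state(); w,x,y,z=s["tool_rot"]
    from scipy.spatial.transform import Rotation as Ro
    return np.array(s["tool_pos"]),Ro.from_quat([x,y,z,w]).as_matrix(),s
def rel(xyz,jaw=None):
    "move to TCP xyz (m), jaw = world angle (deg) of the tool's y axis mod 180; prints tx,ty,tz,yaw"
    p,R,s=tool(); d=R.T@(np.array(xyz)-p)*1000
    a=np.degrees(np.arctan2(R[1,1],R[0,1])); y=0
    if jaw is not None: y=-((jaw-a+90)%180-90)
    return np.round(d,1),round(y,1),"jaw now",round(a,1)
def unitfit(p,d,cal):
    "roof rectangle (z 64..76 mm, whole frame) and orange slot pixels -> unit pose"
    P,u,v=pts(None,d,np.ones(d.shape,bool),cal)
    col=p[v,u].astype(int)
    roof=(abs(P[:,2]-.070)<.006)&(P[:,0]>.5)&(P[:,0]<.8)&(P[:,1]<.4)&(P[:,1]>-.05)
    org=roof&(col[:,0]-col[:,2]>90)
    return P[roof],P[org]
E
python3 - <<'E'
from h import *
for cam in ["top","scene"]:
    p,d,cal=look(cam)
    A,B=unitfit(p,d,cal)
    for n,Q in (("roof",A),("slot",B)):
        r=cv2.minAreaRect((Q[:,:2]*1000).astype(np.float32)); print(cam,n,len(Q),np.round(r[0],1),np.round(r[1],1),round(r[2],1),np.median(Q[:,2]))
cal=vision.get_calibration("wrist"); p,R,s=tool()
C=-np.array(cal["R"]).T@cal["t"]; print("cam in tool",R.T@(C-p),"axes",R.T@np.array(cal["R"]).T, cal["camera_matrix"])
print(rel([.4437,.2155,.200]), rel([.4437,.2155,.088],24), rel([.4437,.2155,.088],114))
E
```

```text
top roof 4923 [629.9 233.8] [141.5 319.6] 6.9 0.06955066186729454
top slot 106 [609.8 116.5] [23.8 77.8] 6.0 0.0699337138680632
scene roof 3243 [629.5 225.9] [144.5 315. ] 6.8 0.06966606723074985
scene slot 40 [611.6 109.8] [23.9 75.3] 7.3 0.07002518178344622
cam in tool [ 0.0692 -0.0003 -0.1435] axes [[ 0.0006 -0.963  -0.2697]
 [ 1.      0.0003  0.0011]
 [-0.001  -0.2697  0.9629]] [[324.2332   0.     251.6228]
 [  0.     324.2332 190.0355]
 [  0.       0.       1.    ]]
(array([ 490.2, -679.8,   31.3]), 0, 'jaw now', np.float64(-70.5)) (array([ 490.2, -679.8,  143.3]), np.float64(85.5), 'jaw now', np.float64(-70.5)) (array([ 490.2, -679.8,  143.3]), np.float64(-4.5), 'jaw now', np.float64(-70.5))
```

Run:
```python
from h import *
print(rel([.46,-.2,.27],96.9),rel([.54,.15,.27],96.9))
```

```text
(array([ 366.7, -282.7,  -38.7]), np.float64(12.6), 'jaw now', np.float64(-70.5)) (array([ 559.1, -585.9,  -38.7]), np.float64(12.6), 'jaw now', np.float64(-70.5))
```

```bash
python3 -m crank '[40,-31,-8,0,100, 80,-62,-16,0,100, 120,-92,-24,0,100, 159,-123,-32,0,100, 199,-153,-39,0,100, 238,-183,-39,6,100, 278,-214,-39,12.6,100, 318,-245,-39,12.6,100, 357,-275,-39,12.6,100, 367,-283,-39,12.6,100]'
python3 - <<'E'
from h import *
print(rel([.54,.15,.27],96.9))
E
```

```text
time: 2.1
tool_pos: [0.4618, -0.1961, 0.2706]
tool_rot: [-0.0, 0.998, 0.063, 0.001]
contact_force: [-0.4, 0.1, 0.2]
gripper_width: 1.003
(array([ 120.9, -333.6,    1. ]), np.float64(0.3), 'jaw now', np.float64(-82.8))
```

```bash
python3 -m crank '[17,-46,0,0,100, 34,-92,0,0,100, 51,-138,0,0,100, 68,-184,0,0,100, 85,-230,0,0,100, 102,-276,0,0,100, 119,-322,0,0,100, 121,-334,0,0,100, 121,-334,0,0,100, 121,-334,0,0,100]'
python3 - <<'E'
from h import *
p,d,cal=look("wrist","w1.png")
A,B=unitfit(p,d,cal)
for n,Q in (("roof",A),("slot",B)):
    r=cv2.minAreaRect((Q[:,:2]*1000).astype(np.float32)); print(n,len(Q),np.round(r[0],1),np.round(r[1],1),round(r[2],1),np.median(Q[:,2]))
for n in ["key","keyblock"]:
    for r in regions_of("wrist",n)[:2]:
        P,u,v=pts(None,d,r["region"],cal); hi=np.percentile(P[:,2],90); T=P[abs(P[:,2]-hi)<.006]
        q=cv2.minAreaRect((T[:,:2]*1000).astype(np.float32)); print(n,round(r["confidence"],2),np.round(r["extent"]),hi,np.round(q[0],1),np.round(q[1],1),round(q[2],1))
E
```

```text
time: 3.1
tool_pos: [0.5399, 0.1458, 0.2702]
tool_rot: [0.0, 0.998, 0.06, -0.0]
contact_force: [-0.7, 1.8, 0.5]
gripper_width: 1.001
roof 25458 [632.6 167.7] [129.9 191.7] 6.9 0.0710832561679994
slot 611 [610.6 113.9] [23.7 77.8] 7.0 0.07151637450965508
key 0.76 [174. 253.  37.  52.] 0.1365700056804898 [443.9 216.6] [19.8 20.1] 13.0
keyblock 0.7 [186. 224.  86.  72.] 0.0613680938380857 [443.7 217. ] [70.  70.8] 26.5
```

View pics/w1.png

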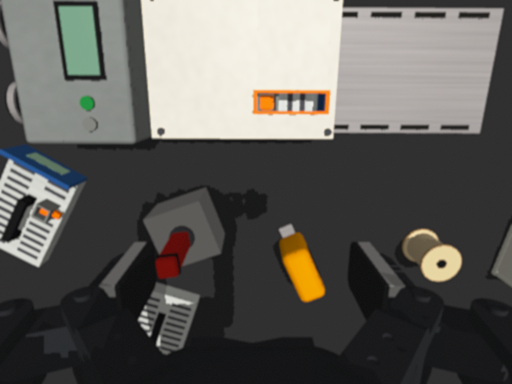

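The wrist view shows the slot frame at (291,103) with the orange catch at its left (inner) end, and the key at (174,253). The slot centre is (610.6,113.9) mm and the key (443.9,216.6) mm with flats at 13°. Both agree with the mean of the two fixed cameras.

Run:
```python
from h import *
print(rel([.4439,.2166,.180],103),rel([.4439,.2166,.083],103))
```

```text
(array([-87. , -82.5,  90.4]), np.float64(-6.2), 'jaw now', np.float64(-83.2)) (array([-87. , -82.5, 187.4]), np.float64(-6.2), 'jaw now', np.float64(-83.2))
```

```bash
python3 -m crank '[-29,-28,20,-2,100, -58,-55,45,-5,100, -87,-82.5,70,-6.2,100, -87,-82.5,100,-6.2,100, -87,-82.5,140,-6.2,100, -87,-82.5,175,-6.2,100, -87,-82.5,187.4,-6.2,100, -87,-82.5,187.4,-6.2,100, -87,-82.5,187.4,-6.2,0, -87,-82.5,187.4,-6.2,0]'
python3 -m crank '[0,0,0,0,0, 0,0,0,0,0, 0,0,0,0,0, 0,0,-10,0,0, 0,0,-30,0,0, 0,0,-60,0,0, 0,0,-90,0,0, 0,0,-110,0,0, 0,0,-110,0,0, 0,0,-110,0,0]'
python3 - <<'E'
from h import *
p,R,s=tool(); print(p,s["gripper_width"])
d,y=[],0
p0=(.6077,.1377,.193)
print(rel(p0,96.9))
pic,d,cal=look("wrist","w2.png")
P,u,v=pts(None,d,np.ones(d.shape,bool),cal); c=pic[v,u].astype(int)
m=(c[:,0]-c[:,1]>70)&(c[:,1]<70)&(np.hypot(P[:,0]-p[0],P[:,1]-p[1])<.08)
Q=P[m]; print(len(Q), Q.min(0),Q.max(0),np.median(Q,0))
q=P[(np.hypot(P[:,0]-p[0],P[:,1]-p[1])<.03)&(P[:,2]<p[2])]; print("below",len(q),q.min(0) if len(q) else 0)
E
```

```text
time: 4.25
tool_pos: [0.4456, 0.2182, 0.0855]
tool_rot: [-0.0, 0.993, 0.114, 0.002]
contact_force: [-0.1, 0.2, 0.6]
gripper_width: 0.692
time: 5.25
tool_pos: [0.4436, 0.2179, 0.1927]
tool_rot: [-0.0, 0.993, 0.114, 0.0]
contact_force: [0.5, -0.0, -1.7]
gripper_width: 0.226
[0.4436 0.2179 0.1927] 0.22629900908051753
(array([141.6, 115.4,  -0.2]), np.float64(6.2), 'jaw now', np.float64(-76.9))
5375 [0.4337 0.2072 0.1772] [0.4545 0.229  0.2472] [0.4503 0.2191 0.2431]
below 4458 [0.4145 0.188  0.0052]
```

View pics/w2.png

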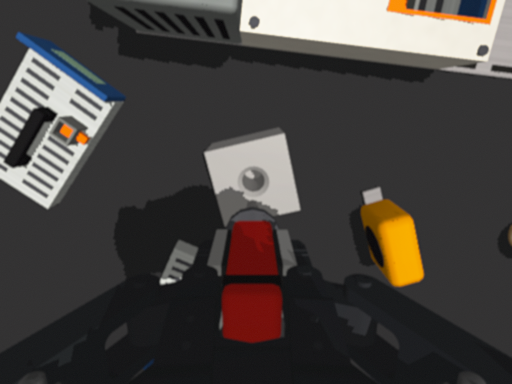

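The key is gripped upright: red handle at (252,280) between the pads, and the block's hole at (254,180) is empty.

```bash
python3 -m crank '[35,29,0,1.5,0, 70,58,0,3,0, 105,87,0,5,0, 141.6,115.4,0,6.2,0, 141.6,115.4,0,6.2,0, 141.6,115.4,0,6.2,0, 141.6,115.4,20,6.2,0, 141.6,115.4,40,6.2,0, 141.6,115.4,40,6.2,0, 141.6,115.4,40,6.2,0]'
python3 - <<'E'
from h import *
pic,d,cal=look("wrist","w3.png")
p,R,s=tool(); print(p,s["contact_force"])
A,B=unitfit(pic,d,cal); B=B[(B[:,1]<.2)]
r=cv2.minAreaRect((B[:,:2]*1000).astype(np.float32)); print(len(B),np.round(r[0],1),np.round(r[1],1),r[2])
print("unit edges",B.min(0),B.max(0))
print(rel([.6077,.1377,.111],96.9))
E
```

```text
time: 6.3
tool_pos: [0.6063, 0.1383, 0.1522]
tool_rot: [-0.0, 0.998, 0.061, -0.001]
contact_force: [-0.7, 0.1, -0.2]
gripper_width: 0.229
[0.6073 0.1383 0.1535] [ 0.379  -0.0513 -0.2925]
978 [610.4 113.8] [24.4 78.4] 7.023609638214111
unit edges [0.5957 0.0745 0.0676] [0.6268 0.1537 0.0732]
(array([ 0.3,  0.6, 42.5]), np.float64(0.1), 'jaw now', np.float64(-83.0))
```

View pics/w3.png

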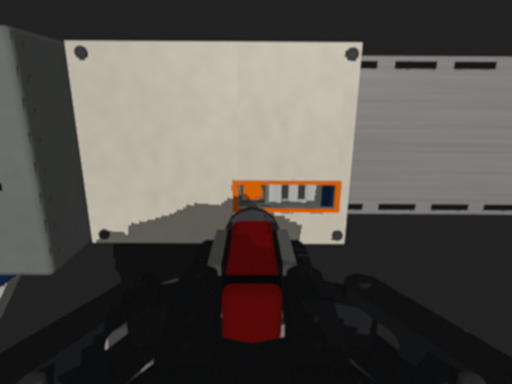

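The view shows the slot at (287,196) with the orange catch at (252,190) directly ahead of the key, which is centred over it. Now I press down.

```bash
python3 -m crank '[0.3,0.6,15,0,0, 0.3,0.6,28,0,0, 0.3,0.6,33,0,0, 0.3,0.6,36,0,0, 0.3,0.6,38,0,0, 0.3,0.6,40,0,0, 0.3,0.6,41,0,0, 0.3,0.6,42,0,0, 0.3,0.6,42,0,0, 0.3,0.6,42,0,0]'
python3 - <<'E'
from h import *
p,R,s=tool(); print(p,s["contact_force"],s["ft_torque"],s["gripper_width"])
E
```

```text
time: 7.35
tool_pos: [0.6086, 0.1372, 0.1128]
tool_rot: [0.0, 0.998, 0.06, 0.0]
contact_force: [-4.3, -0.6, 6.7]
gripper_width: 0.225
[0.6086 0.1372 0.1128] [-4.3214 -0.5666  6.7357] [-0.0826  0.9973  0.0224] 0.22520498020346072
```

```bash
python3 -m crank '[-1.5,0,0,0,0, -2,0,1.5,0,0, -2,3,2,0,0, -2,6,2,0,0, -2,9,2,0,0, -2,12,2,0,0, -2,15,2,0,0, -2,18,2,0,0, -2,18,2,0,0, -2,18,2,0,0]'
python3 - <<'E'
from h import *
p,R,s=tool(); print(p,s["contact_force"],s["ft_torque"],s["gripper_width"])
u=np.array([-.120,.9928]); print("unit x of key", 45+1000*(p[:2]-[.6105,.1138])@u, "dy",1000*(p[:2]-[.6105,.1138])@[-.9928,-.12])
E
```

```text
time: 8.35
tool_pos: [0.611, 0.122, 0.1127]
tool_rot: [-0.003, 0.998, 0.06, 0.004]
contact_force: [-0.5, 7.4, 9.0]
gripper_width: 0.225
[0.611  0.122  0.1127] [-0.5265  7.3996  8.9576] [1.7005 0.2356 0.0733] 0.22502581207489425
unit x of key 53.07402043887207 dy -1.462882202652139
```

```bash
python3 -m crank '[0,4,0.5,0,0, 0,8,0.5,0,0, 0,12,0.5,0,0, 0,16,0.5,0,0, 0,20,0.5,0,0, 0,24,0.5,0,0, 0,28,0.5,0,0, 0,30,0.5,0,0, 0,30,0.5,0,0, 0,30,0.5,0,0]'
python3 - <<'E'
from h import *
p,R,s=tool(); print(p,s["contact_force"],s["ft_torque"],s["gripper_width"])
u=np.array([-.120,.9928]); print("unit x of key", 45+1000*(p[:2]-[.6105,.1138])@u, "dy",1000*(p[:2]-[.6105,.1138])@[-.9928,-.12])
pic,d,cal=look("wrist","w4.png")
E
```

```text
time: 9.35
tool_pos: [0.615, 0.0925, 0.1128]
tool_rot: [-0.003, 0.998, 0.06, 0.004]
contact_force: [-0.2, 8.8, 10.1]
gripper_width: 0.224
[0.615  0.0925 0.1128] [-0.1954  8.823  10.0915] [2.028  0.2149 0.0269] 0.22437895536146837
unit x of key 23.364326445021888 dy -1.8776459334076874
```

View pics/w4.png

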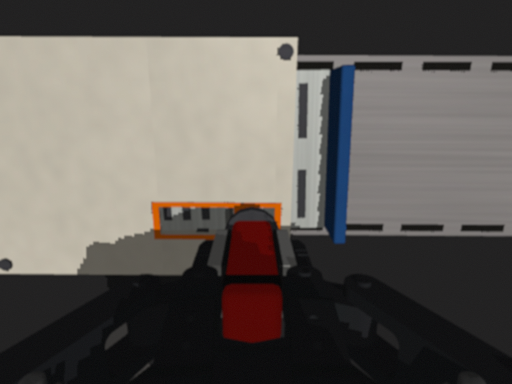

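The blue front plate is now outside the mouth at (342,155). The key (252,215) is still about 9 mm short of the slot's end, so I push on slowly.

```bash
python3 -m crank '[0,2,0,0,0, 0,4,0,0,0, 0,6,0,0,0, 0,8,0,0,0, 0,9,0,0,0, 0,10,0,0,0, 0,11,0,0,0, 0,12,0,0,0, 0,12,0,0,0, 0,12,0,0,0]'
python3 - <<'E'
from h import *
p,R,s=tool(); print(p,s["contact_force"],s["ft_torque"],s["gripper_width"])
u=np.array([-.120,.9928]); print("unit x of key", 45+1000*(p[:2]-[.6105,.1138])@u, "dy",1000*(p[:2]-[.6105,.1138])@[-.9928,-.12])
E
```

```text
time: 10.4
tool_pos: [0.6163, 0.0823, 0.1128]
tool_rot: [-0.005, 0.998, 0.06, 0.004]
contact_force: [-1.0, 12.7, 10.6]
gripper_width: 0.224
[0.6163 0.0823 0.1128] [-0.9642 12.6728 10.6136] [2.9332 0.229  0.0197] 0.22397701945949763
unit x of key 12.9890935787339 dy -2.0209936550839207
```

The slot end is reached (force jumped to 12.7 N). Next I back off a little, lift, and carry the key back.

```bash
python3 -m crank '[0,-2,0,0,0, 0,-3,0,0,0, 0,-3,-15,0,0, 0,-3,-35,0,0, 0,-3,-60,0,0, 0,-3,-85,0,0, 0,-3,-85,0,0, 0,-3,-85,0,0, 0,-3,-85,0,0, 0,-3,-85,0,0]'
python3 - <<'E'
from h import *
p,R,s=tool(); print(p,s["contact_force"],s["gripper_width"])
print(rel([.4437,.2173,.195],103))
pic,d,cal=look("wrist")
P,u,v=pts(None,d,np.ones(d.shape,bool),cal)
c=pic[v,u].astype(int)
m=(c[:,0]-c[:,1]>70)&(c[:,1]<70)&(np.hypot(P[:,0]-p[0],P[:,1]-p[1])<.08)
Q=P[m]; print(len(Q), Q.min(0),Q.max(0))
k=(abs(u-342)<80)&(c[:,2]-c[:,0]>60)&(P[:,2]>.045)
Q=P[k]; print("plate",len(Q),np.median(Q,0),Q.min(0),Q.max(0)); T=Q[Q[:,2]>np.percentile(Q[:,2],90)-.004]; print(cv2.minAreaRect((T[:,:2]*1000).astype(np.float32)),T[:,2].max())
E
```

```text
time: 11.4
tool_pos: [0.6121, 0.0803, 0.1911]
tool_rot: [-0.0, 0.998, 0.06, -0.002]
contact_force: [-1.2, 0.8, -1.7]
gripper_width: 0.234
[0.6121 0.0803 0.1911] [-1.1675  0.75   -1.6567] 0.23375831951742707
(array([-150.6, -156.3,   -3.4]), np.float64(-6.1), 'jaw now', np.float64(-83.1))
5133 [0.6017 0.0703 0.0711] [0.6222 0.1019 0.2455]
plate 1097 [0.6609 0.033  0.0619] [0.6028 0.0209 0.0595] [0.7106 0.0431 0.0642]
((656.490478515625, 32.10424041748047), (108.71830749511719, 7.639052391052246), 8.594432830810547) 0.06421493592229593
```

```bash
python3 -m crank '[-30,-31,-4,-1,0, -60,-62,-4,-3,0, -90,-93,-4,-5,0, -120,-125,-4,-6.1,0, -150.6,-156.3,-4,-6.1,0, -150.6,-156.3,-4,-6.1,0, -150.6,-156.3,-4,-6.1,0, -150.6,-156.3,20,-6.1,0, -150.6,-156.3,35,-6.1,0, -150.6,-156.3,35,-6.1,0]'
python3 - <<'E'
from h import *
p,R,s=tool(); print(p,s["contact_force"],s["gripper_width"])
pic,d,cal=look("wrist","w5.png")
P,u,v=pts(None,d,np.ones(d.shape,bool),cal)
T=P[(abs(P[:,2]-.061)<.004)&(np.hypot(P[:,0]-.4437,P[:,1]-.217)<.06)]
print(cv2.minAreaRect((T[:,:2]*1000).astype(np.float32)))
print(rel([.4437,.2173,.083],103))
E
```

```text
time: 12.45
tool_pos: [0.4433, 0.216, 0.1549]
tool_rot: [0.001, 0.994, 0.113, -0.003]
contact_force: [-0.7, -0.2, -1.7]
gripper_width: 0.23
[0.4433 0.216  0.1549] [-0.7152 -0.2468 -1.7384] 0.23045522890149048
((443.20751953125, 216.83856201171875), (70.46186828613281, 70.13734436035156), 26.34758186340332)
(array([ 0.1, -1. , 73.5]), np.float64(-0.0), 'jaw now', np.float64(-77.0))
```

View pics/w5.png

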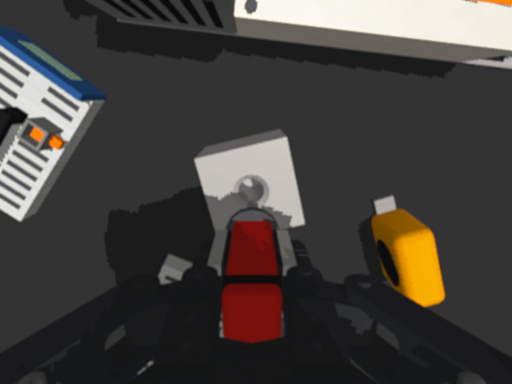

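The block's hole at (252,188) is directly in line with the key. I lower it, stop slightly above seating, and release.

```bash
python3 -m crank '[0,-1,15,0,0, 0,-1,30,0,0, 0,-1,45,0,0, 0,-1,58,0,0, 0,-1,66,0,0, 0,-1,70,0,0, 0,-1,72,0,0, 0,-1,73,0,0, 0,-1,73,0,0, 0,-1,73,0,0]'
python3 - <<'E'
from h import *
p,R,s=tool(); print(p,s["contact_force"],s["gripper_width"])
E
```

```text
time: 13.5
tool_pos: [0.4449, 0.2184, 0.086]
tool_rot: [-0.0, 0.994, 0.113, 0.001]
contact_force: [-0.3, -0.4, -0.7]
gripper_width: 0.23
[0.4449 0.2184 0.086 ] [-0.3427 -0.3652 -0.7353] 0.23015984570975442
```

```bash
python3 -m crank '[0,0,1.5,0,0, 0,0,1.5,0,50, 0,0,1.5,0,100, 0,0,1.5,0,100, 0,0,1.5,0,100, 0,0,-25,0,100, 0,0,-65,0,100, 0,0,-105,0,100, 0,0,-125,0,100, 0,0,-125,0,100]'
python3 - <<'E'
from h import *
p,R,s=tool(); print(p,s["contact_force"],s["gripper_width"])
pic,d,cal=look("wrist")
for n in ["key"]:
    for r in regions_of("wrist",n)[:2]:
        P,u,v=pts(None,d,r["region"],cal); hi=np.percentile(P[:,2],90); T=P[abs(P[:,2]-hi)<.006]
        q=cv2.minAreaRect((T[:,:2]*1000).astype(np.float32)); print(n,round(r["confidence"],2),hi,np.round(q[0],1),np.round(q[1],1),round(q[2],1))
A=[.6555,.0315]
print(rel([A[0],A[1],.20],96.9),rel([.60,.07,.22],96.9))
E
```

```text
time: 14.5
tool_pos: [0.4468, 0.219, 0.2151]
tool_rot: [-0.001, 0.994, 0.113, 0.004]
contact_force: [0.2, -0.1, -0.1]
gripper_width: 1.001
[0.4468 0.219  0.2151] [ 0.1609 -0.1267 -0.0706] 1.0014665331891626
key 0.71 0.05638620596948409 [613.3  62.3] [33.  77.7] 7.6
key 0.68 0.13709812636721458 [444.  218.6] [19.3 19.7] 12.3
(array([163.5, 229.5,  10.3]), np.float64(6.1), 'jaw now', np.float64(-77.0)) (array([118.1, 179.5,  -9.8]), np.float64(6.1), 'jaw now', np.float64(-77.0))
```

```bash
python3 -m crank '[28,40,8,1,100, 56,79,16,3,80, 84,118,24,5,60, 112,157,40,6.1,35, 140,197,50,6.1,35, 163.5,229.5,60,6.1,35, 163.5,229.5,70,6.1,35, 163.5,229.5,70,6.1,35, 163.5,229.5,70,6.1,35, 163.5,229.5,70,6.1,35]'
python3 - <<'E'
from h import *
p,R,s=tool(); print(p,s["contact_force"],s["gripper_width"])
pic,d,cal=look("wrist","w6.png")
P,u,v=pts(None,d,np.ones(d.shape,bool),cal)
c=pic[v,u].astype(int)
k=(c[:,2]-c[:,0]>50)&(abs(P[:,2]-.061)<.005)&(np.hypot(P[:,0]-.655,P[:,1]-.032)<.08)
T=P[k]; print(len(T),cv2.minAreaRect((T[:,:2]*1000).astype(np.float32)),np.median(T,0))
print(rel([.6555,.0315,.038],96.9))
E
```

```text
time: 15.6
tool_pos: [0.6547, 0.0327, 0.1406]
tool_rot: [-0.0, 0.998, 0.061, -0.0]
contact_force: [0.4, 0.5, -0.0]
gripper_width: 0.352
[0.6547 0.0327 0.1406] [ 0.3976  0.4965 -0.0444] 0.3522253182096043
1162 ((657.553955078125, 32.03166198730469), (107.35400390625, 7.067897319793701), 8.323803901672363) [0.6723 0.0342 0.0618]
(array([  0.2,   1.2, 103.1]), np.float64(0.1), 'jaw now', np.float64(-83.0))
```

View pics/w6.png

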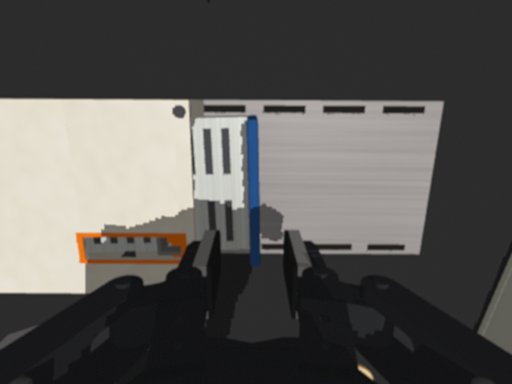

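The plate (col 254) is centred between the fingers (cols 215 and 292), with the hood edge at col 193. I narrow the opening slightly, go down and grip.

```bash
python3 -m crank '[0,1,30,0,29, 1,1,60,0,29, 1,1,80,0,29, 1,1,95,0,29, 1,1,103,0,29, 1,1,103,0,29, 1,1,103,0,29, 1,1,103,0,0, 1,1,103,0,0, 1,1,103,0,0]'
python3 - <<'E'
from h import *
p,R,s=tool(); print(p,s["contact_force"],s["ft_torque"],s["gripper_width"])
E
```

```text
time: 16.65
tool_pos: [0.6575, 0.0307, 0.0393]
tool_rot: [0.0, 0.998, 0.061, 0.001]
contact_force: [-1.8, 0.9, 5.8]
gripper_width: 0.075
[0.6575 0.0307 0.0393] [-1.7545  0.9319  5.7664] [0.1274 0.3818 0.3137] 0.07524199866701405
```

```bash
python3 -m crank '[0,0,-0.5,0,0, 0,8,-0.5,0,0, 0,24,-0.5,0,0, 0,42,-0.5,0,0, 0,60,-0.5,0,0, 0,78,-0.5,0,0, 0,96,-0.5,0,0, 0,114,-0.5,0,0, 0,130,-0.5,0,0, 0,138,-0.5,0,0]'; python3 -m crank '[0,2,0,0,0, 0,3,0,0,0, 0,3,0,0,0, 0,3,0,0,0, 0,3,0,0,29, 0,3,0,0,29, 0,3,0,0,29, 0,3,-30,0,29, 0,3,-70,0,29, 0,3,-110,0,50]'
python3 - <<'E'
from h import *
p,R,s=tool(); print(p,s["contact_force"],s["ft_torque"],s["gripper_width"])
pic,d,cal=look("wrist","w7.png")
P,u,v=pts(None,d,np.ones(d.shape,bool),cal)
c=pic[v,u].astype(int)
k=(c[:,2]-c[:,0]>50)&(abs(P[:,2]-.061)<.005)&(np.hypot(P[:,0]-p[0],P[:,1]-p[1])<.09)
T=P[k]; print(len(T),cv2.minAreaRect((T[:,:2]*1000).astype(np.float32)),np.median(T,0))
k=(c.max(1)<60)&(abs(P[:,2]-.059)<.006)&(P[:,0]>.6)&(P[:,0]<.72)&(P[:,1]>-.1)&(P[:,1]<.08)
T=P[k]; print("handle",len(T),cv2.minAreaRect((T[:,:2]*1000).astype(np.float32)) if len(T) else 0,np.median(T,0))
# predicted
o=np.array([.6487,.0731]);ux=np.array([-.120,.9928]); print("pred handle",o+ux*(-.098+.012))
E
```

```text
time: 17.65
tool_pos: [0.6744, -0.1064, 0.0393]
tool_rot: [-0.001, 0.998, 0.06, 0.001]
contact_force: [-0.5, 6.2, 6.3]
gripper_width: 0.079
time: 18.65
tool_pos: [0.6728, -0.1094, 0.1477]
tool_rot: [-0.0, 0.998, 0.06, -0.001]
contact_force: [0.4, -0.7, 1.5]
gripper_width: 0.446
[ 0.6728 -0.1094  0.1477] [ 0.4408 -0.6946  1.5151] [-0.0192 -0.0367 -0.079 ] 0.4464614268973044
1318 ((673.6582641601562, -108.57766723632812), (109.28063201904297, 7.494761943817139), 6.655981063842773) [ 0.6808 -0.1074  0.0618]
handle 1924 ((658.6410522460938, -22.792110443115234), (97.60401153564453, 43.613731384277344), 71.20110321044922) [ 0.663  -0.0126  0.0596]
pred handle [ 0.659  -0.0123]
```

View pics/w7.png

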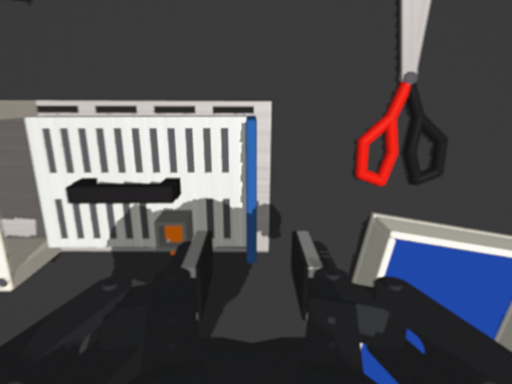

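The cassette lies fully out on the shelf with its plate at (250,190), handle at (125,190) and catch tower at (174,235). It has been let go, and its origin is at unit x about -97 mm. Next is the handle.

Run:
```python
from h import *
print(rel([.6619,-.0113,.12],6.9),rel([.6619,-.0113,.037],6.9)); p,R,s=tool();print(s["joint_pos"])
```

```text
(array([  -3.7, -100.6,   37.2]), np.float64(-90.0), 'jaw now', np.float64(-83.1)) (array([  -4.6, -100.9,  120.2]), np.float64(-90.0), 'jaw now', np.float64(-83.1))
[-0.27    0.2376  1.5336 -0.0003  1.3588  1.1802]
```

```bash
python3 -m crank '[-0.5,-10,-2,-8.5,60, -1,-20,-2,-17,60, -1.5,-30,-2,-25.5,60, -2,-40,-2,-34,60, -2,-50,-2,-42.5,60, -3,-60,-2,-51,60, -3,-70,-2,-59.5,60, -4,-80,-2,-68,60, -4,-90,-2,-76.5,60, -4,-100.6,-2,-85,60]'
python3 - <<'E'
from h import *
print(rel([.6619,-.0113,.12],6.9))
E
```

```text
time: 19.7
tool_pos: [0.6573, -0.0098, 0.1493]
tool_rot: [-0.0, 0.693, 0.721, -0.0]
contact_force: [0.3, 0.7, 0.3]
gripper_width: 0.6
(array([-1.7,  4.6, 29.3]), np.float64(-4.6), 'jaw now', np.float64(2.3))
```

```bash
python3 -m crank '[-1.7,3,10,-4.6,60, -1.7,3,30,-4.6,60, -1.7,3,30,-4.6,60, -1.7,3,30,-4.6,60, -1.7,3,30,-4.6,60, -1.7,3,30,-4.6,60, -1.7,3,30,-4.6,60, -1.7,3,30,-4.6,60, -1.7,3,30,-4.6,60, -1.7,3,30,-4.6,60]'
python3 - <<'E'
from h import *
p,R,s=tool(); print(p,s["contact_force"],s["gripper_width"])
pic,d,cal=look("wrist","w8.png")
P,u,v=pts(None,d,np.ones(d.shape,bool),cal)
c=pic[v,u].astype(int)
k=(c.max(1)<70)&(abs(P[:,2]-.059)<.004)&(np.hypot(P[:,0]-.662,P[:,1]+.0113)<.048)
T=P[k]; print("handle",len(T),cv2.minAreaRect((T[:,:2]*1000).astype(np.float32)) if len(T) else 0)
print(rel([.6619,-.0113,.037],6.9))
E
```

```text
time: 20.7
tool_pos: [0.6606, -0.0115, 0.12]
tool_rot: [0.0, 0.666, 0.746, 0.0]
contact_force: [0.2, -0.8, -1.2]
gripper_width: 0.605
[ 0.6606 -0.0115  0.12  ] [ 0.2317 -0.7522 -1.2424] 0.6045812818236884
handle 2183 ((645.5188598632812, -12.008560180664062), (43.848995208740234, 77.7962417602539), 6.1822733879089355)
(array([ 0.1,  1.3, 82.9]), np.float64(-0.4), 'jaw now', np.float64(6.5))
```

View pics/w8.png

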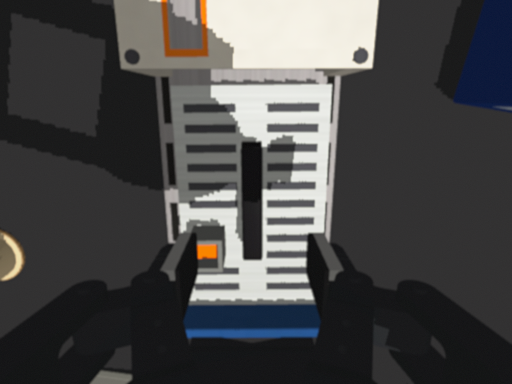

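The handle (col 252) is midway between the fingers, the tower (207,250) is clear of them, and the fit agrees along y. I descend, grip and lift a little.

```bash
python3 -m crank '[0,1,30,-0.4,60, 0,1,60,-0.4,60, 0,1,75,-0.4,60, 0,1,83,-0.4,60, 0,1,83,-0.4,60, 0,1,83,-0.4,0, 0,1,83,-0.4,0, 0,1,83,-0.4,0, 0,1,83,-0.4,0, 0,1,83,-0.4,0]'
python3 - <<'E'
from h import *
p,R,s=tool(); print(p,s["contact_force"],s["ft_torque"],s["gripper_width"])
E
```

```text
time: 21.75
tool_pos: [0.6627, -0.0116, 0.0389]
tool_rot: [0.001, 0.663, 0.749, 0.001]
contact_force: [-1.3, 0.1, 6.5]
gripper_width: 0.148
[ 0.6627 -0.0116  0.0389] [-1.2735  0.1462  6.4514] [0.0063 0.2916 0.0429] 0.14825040486530908
```

```bash
python3 -m crank '[0,0,-3,0,0, 0,0,-8,0,0, 0,0,-16,0,0, 0,0,-26,0,0, 0,0,-38,0,0, 0,0,-50,0,0, 0,0,-62,0,0, 0,0,-74,0,0, 0,0,-80,0,0, 0,0,-80,0,0]'
python3 - <<'E'
from h import *
p,R,s=tool(); print(p,s["contact_force"],s["ft_torque"],s["gripper_width"],s["joint_pos"])
print(rel([.517,-.3035,p[2]],87.4))
E
```

```text
time: 22.75
tool_pos: [0.6625, -0.0115, 0.1188]
tool_rot: [0.001, 0.663, 0.749, 0.001]
contact_force: [0.6, -0.2, -3.3]
gripper_width: 0.147
[ 0.6625 -0.0115  0.1188] [ 0.6233 -0.1923 -3.348 ] [0.0185 0.0085 0.0071] 0.14677486048140484 [-0.1296  0.226   1.6154  0.0001  1.2973 -0.2505]
(array([-272.3, -179.7,   -0.3]), np.float64(-80.5), 'jaw now', np.float64(6.9))
```

```bash
python3 -m crank '[-15,-8,0,0,0, -40,-24,0,-6,0, -68,-42,0,-14,0, -97,-61,0,-22,0, -126,-80,0,-30,0, -155,-100,0,-38,0, -184,-120,0,-46,0, -213,-140,0,-54,0, -242,-160,0,-62,0, -265,-175,0,-70,0]'
python3 - <<'E'
from h import *
p,R,s=tool(); print(s["contact_force"],s["gripper_width"])
print(rel([.517,-.3035,.115],87.4))
E
```

```text
time: 23.75
tool_pos: [0.5175, -0.2974, 0.1158]
tool_rot: [-0.001, 0.112, 0.994, 0.0]
contact_force: [0.8, -0.3, -4.0]
gripper_width: 0.15
[ 0.8473 -0.2849 -4.0409] 0.15048287134404456
(array([-0.8, -6. ,  0.8]), np.float64(-10.2), 'jaw now', np.float64(77.2))
```

```bash
python3 -m crank '[0,-3,0,-5,0, -1,-6,0,-10.2,0, -1,-6,0,-10.2,0, -1,-6,0,-10.2,0, -1,-6,0,-10.2,0, -1,-6,5,-10.2,0, -1,-6,10,-10.2,0, -1,-6,10,-10.2,0, -1,-6,10,-10.2,0, -1,-6,10,-10.2,0]'
python3 - <<'E'
from h import *
p,R,s=tool(); print(p,s["contact_force"],s["gripper_width"])
pic,d,cal=look("top","t9.png")
P,u,v=pts(None,d,np.ones(d.shape,bool),cal); c=pic[v,u].astype(int)
near=(abs(P[:,0]-.53)<.15)&(abs(P[:,1]+.304)<.12)
k=near&(abs(P[:,2]-.045)<.005); q=cv2.minAreaRect((P[k][:,:2]*1000).astype(np.float32)); print("tray",q)
cv2.imwrite("pics/t9c.png",cv2.resize(pic[110:260,310:480,::-1],None,fx=4,fy=4))
wp,wd,wc=look("wrist","w9.png")
cv2.imwrite("pics/c9.png",np.hstack([cv2.resize(pic[110:260,310:480,::-1],(390,344)),cv2.resize(wp[:,:,::-1],(410,344))]))
E
```

```text
time: 24.75
tool_pos: [0.5196, -0.3017, 0.107]
tool_rot: [0.0, 0.025, 1.0, -0.0]
contact_force: [0.5, 1.1, -3.6]
gripper_width: 0.149
[ 0.5196 -0.3017  0.107 ] [ 0.4512  1.0556 -3.6496] 0.14853676950004244
tray ((528.9903564453125, -300.37237548828125), (168.42494201660156, 240.44891357421875), 86.94143676757812)
```

View pics/c9.png

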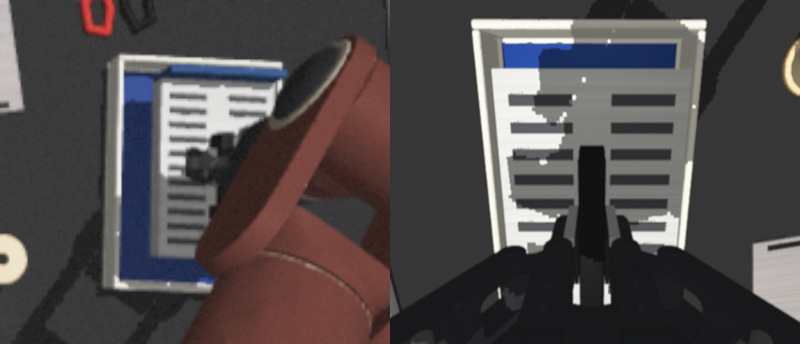

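Top crop and wrist view both show the cassette level, parallel and inside the tray walls (wrist: cassette mid col 592, tray mid col 589). I lower it.

```bash
python3 -m crank '[0,0,8,0,0, 0,0,18,0,0, 0,0,28,0,0, 0,0,38,0,0, 0,0,47,0,0, 0,0,54,0,0, 0,0,58,0,0, 0,0,60,0,0, 0,0,60,0,0, 0,0,60,0,0]'; python3 -m crank '[0,0,1,0,0, 0,0,2,0,0, 0,0,3,0,0, 0,0,3.5,0,0, 0,0,4,0,0, 0,0,4.5,0,0, 0,0,5,0,0, 0,0,5,0,0, 0,0,5,0,0, 0,0,5,0,0]'
```

```text
time: 25.85
tool_pos: [0.5198, -0.3019, 0.0474]
tool_rot: [0.0, 0.025, 1.0, -0.0]
contact_force: [0.3, -0.7, -3.8]
gripper_width: 0.146
time: 26.85
tool_pos: [0.5195, -0.3017, 0.042]
tool_rot: [0.0, 0.025, 1.0, -0.0]
contact_force: [-0.1, -0.0, -3.6]
gripper_width: 0.146
```

```bash
python3 -m crank '[0,0,0.5,0,0, 0,0,1,0,0, 0,0,1,0,0, 0,0,1.5,0,0, 0,0,1.5,0,0, 0,0,2,0,0, 0,0,2,0,0, 0,0,2,0,0, 0,0,2,0,0, 0,0,2,0,0]'
```

```text
time: 27.85
tool_pos: [0.5195, -0.3017, 0.0418]
tool_rot: [-0.0, 0.025, 1.0, 0.0]
contact_force: [-7.0, 4.9, 10.9]
gripper_width: 0.148
```

Contact is made (force now +10.9 N upwards). I release and rise.

```bash
python3 -m crank '[0,0,0,0,0, 0,0,-1,0,30, 0,0,-1,0,60, 0,0,-1,0,60, 0,0,-1,0,60, 0,0,-20,0,60, 0,0,-50,0,60, 0,0,-90,0,60, 0,0,-130,0,60, 0,0,-150,0,60]'
python3 -m crank '[-40,0,-150,0,60, -80,0,-150,0,60, -80,-40,-150,0,60, -80,-80,-150,0,60, -80,-120,-150,0,60, -80,-160,-150,0,60, -80,-200,-150,0,60, -80,-200,-150,0,60, -80,-200,-150,0,60, -80,-200,-150,0,60]'
python3 - <<'E'
from h import *
p,R,s=tool(); print(p,s["contact_force"],s["gripper_width"])
for cam in ["scene","top"]:
    pic,d,cal=look(cam,cam+"9.png")
    P,u,v=pts(None,d,np.ones(d.shape,bool),cal); c=pic[v,u].astype(int)
    k=(abs(P[:,2]-.034)<.004)&(abs(P[:,0]-.528)<.105)&(abs(P[:,1]+.304)<.07)&(c.min(1)>60)
    Q=P[k]; A=np.c_[Q[:,:2],np.ones(len(Q))]; print(cam,"lid",len(Q),np.median(Q,0),"slope",np.linalg.lstsq(A,Q[:,2],rcond=None)[0][:2])
    for n in ["key","spool","tapemeasure","scissors"]:
        for r in regions_of(cam,n)[:1]:
            B,_,_=pts(None,d,r["region"],cal); print(n,round(r["confidence"],2),np.median(B,0),np.percentile(B[:,2],95))
a=cv2.imread("pics/top9.png");b=cv2.imread("pics/scene9.png")
cv2.imwrite("pics/end.png",np.hstack([cv2.resize(a,(400,300)),cv2.resize(b,(400,300))]))
E
```

```text
time: 28.85
tool_pos: [0.521, -0.3028, 0.1945]
tool_rot: [0.003, 0.025, 1.0, -0.002]
contact_force: [-0.3, 0.5, 0.3]
gripper_width: 0.6
time: 29.85
tool_pos: [0.5897, -0.5046, 0.3399]
tool_rot: [0.0, 0.025, 1.0, 0.0]
contact_force: [0.4, 0.2, 0.1]
gripper_width: 0.598
[ 0.5897 -0.5046  0.3399] [0.4208 0.1521 0.1298] 0.5976050950470447
scene lid 1700 [ 0.5223 -0.2958  0.034 ] slope [ 0.0015 -0.0014]
key 0.64 [0.4505 0.2112 0.1016] 0.13540346319841023
spool 0.62 [ 0.4533 -0.1036  0.0516] 0.056254930313987185
tapemeasure 0.85 [0.4223 0.0597 0.0487] 0.06326295797411363
scissors 0.7 [ 0.7496 -0.2279  0.0079] 0.011823765512327266
top lid 2817 [ 0.523  -0.2923  0.033 ] slope [0.0007 0.0021]
key 0.58 [0.4432 0.2138 0.1329] 0.13698350081599892
spool 0.93 [ 0.4437 -0.0943  0.0526] 0.05576057987404532
tapemeasure 0.68 [0.411  0.0679 0.0598] 0.063438787820352
```

View pics/end.png

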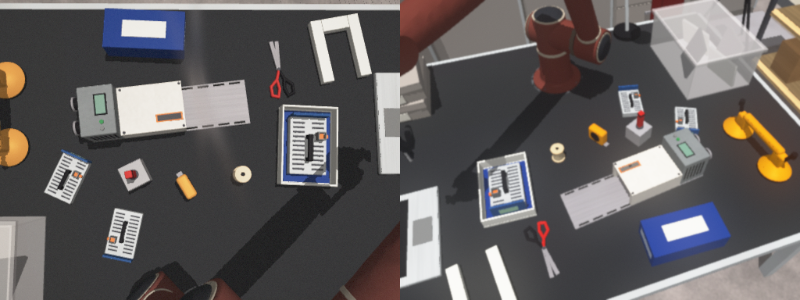

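The cassette lies flat in the tray with its lid at 34 mm (slope under 0.003). The key stands in its block and the other things have not moved.

```bash
python3 -c "
from plant import order; print(order.job_done())"
```

```text
the job is handed in; nothing more can be done
None
```

The job is done and handed in at about 30 s of the 72 s allowed; `job_done()` gives no verdict, so I don't know how it was scored.

**What I did:**
- Pressed the catch with the key and pushed the cassette out to the slot's end, where the force rose to about 13 N.
- Stood the key back in its block.
- Drew the cassette by its blue plate onto the shelf, to unit x about -97 mm, and let go.
- Took it by the black handle and laid it in the white tray.

**Last checks:**
- **Cassette:** it lies flat in the tray, with its lid at 33–34 mm and a slope under 0.003. It sits near the tray's centre.
- **Key:** it stands in its block with its top at 135–137 mm and within about 2 mm of the block's centre.
- **Other things:** the spool and tape measure are within about 3 mm of where they started. The scissors are within about 4 mm, seen by the scene camera only, because the top camera's network did not report them in the last picture.
- **Robot:** the arm and gripper were clear of everything.

**Disagreements:**
- The top and scene cameras differed by about 5 mm in y, so I used their mean and the wrist camera's close views.
- When the key first went down there was a 4 N side force. I cleared it by shifting the key 2 mm sideways.
- Setting the cassette down ended with a brief press of about 11 N on the tray floor, well under the 40 N limit.

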